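# Drive a seized hinge pin out with a drift punch

## Robot

A 6-joint arm with a two-finger parallel gripper is mounted at the origin on the work surface. World frame = base frame: x ahead of the robot, y to its left, z up, the work surface at z = 0. Lengths are in m, angles in rad, forces in N, time in s.
With the tool pointing down it reaches from about 0.35 to 0.725 m from the base axis. Payload 6 kg.
Tool frame: the origin (TCP) lies at the very end of the fingers, on their centre line; the grasp point (between the pads) lies 19 mm behind it; x points along the fingers, z is the direction in which the jaws open and shut, and the axes are right-handed (so a half turn about x gives the same grasp; the last joint's range is limited). The gripper opens to 85 mm and grips with 20 to 120 N. Pads are 22 mm wide; open, the fingers measure 114 mm over their backs; the gripper's body (76 mm by 85 mm) begins 54 mm behind the grasp point. The pads swing forward as they close: fully open they stand 13 mm farther back than shut.
Start: joints at [1.651, 0.04, 0.085, 0, -1.615, -0.334], TCP at [0.151, 0.581, 0.231] pointing down, gripper open.
Joint ranges: [-2.56, 2.56], [-1.29, 2.01], [-1.08, 1.49], [-3.29, 1.98], [-2.81, -0.18], [-2.99, 2.99]. Speed limits (rad/s): [2.57, 2.57, 3.01, 3.14, 3.14, 3.14].

## Interface

Orientations are given as a rotation vector (axis times angle).
In Python, from station import r gives the robot as it stands. The module is installed in compiled form; this text tells all that it offers.
- The arm moves only by the shell command python3 -m pendant 'ROWS'. ROWS is JSON, a list of rows, each a list of 5 numbers: the shift along the tool's x, y, z in m, then the turn about the tool's x in rad, then the gripper's target within -1 to 1 (fully open at 1, half-way at 0, shut at -1). A call has 1 to 10 rows; each row is the pose to reach, as a shift and turn from the pose commanded when the call began, along the tool's axes at that moment; what a row does not reach only later rows make up. A row lasts 1/8 s, in which the tool goes at most 62.5 mm and 10.7 degrees, less where a joint would pass 70% of its speed; a pose out of reach is approached as far as the arm can. A call with a gripper value outside its range is refused whole. The fingers move at their own pace and stop on an object; the grip force is fixed at half the most. Time passes only in rows, so rows that repeat a pose let the fingers close. It gives the time, the measured TCP pose, the force and the opening at its end, in the units of the state.
- r.state(): the state, without advancing time (a new reading comes with each control period).
- r.read_camera(name): name is "side" or "top" or "wrist"; returns (picture, depth): 480x640x3 uint8, red, green, blue; 480x640 float32, m along the optical axis (not along the pixel's ray), 0 where there is no reading.
- r.calibration(name): a dict with "fx", "fy", "cx", "cy" (pixels), "D" ([k1, k2, p1, p2, k3] as OpenCV has them; the pictures are not rectified), "origin" and "attitude" of the camera in the world; the wrist camera has in their place "mount" (4x4, takes a point from camera to tool coordinates, whose origin is the TCP and whose axes are the tool frame's). Camera axes: x right, y down, z forward; pixel columns grow to the right and rows downward; lengths in m; the calibration is good to about 2 mm. A picture is of the moment at which its call begins: read the wrist's pose just before it. calibration takes no time and is no camera call.
- r.sign_off(): hands the job in, once; it reports no verdict.
The state is a dict: "clock": time; "q": joint angles; "joint_vel": joint speeds; "tau": joint torques, N m; "tcp_pos": TCP position; "eef_rot": TCP orientation; "ft_force": force on the tool from outside, world axes, zero at the start; "moment": the same for the moment, N m; "finger_gap": finger opening in m.
Only numpy, scipy, OpenCV 4.12 (cv2) and the standard library are available. Lean on these libraries where they do the work, as an engineer would, in place of code of your own. Each camera call takes 0.05 s, during which the arm holds its last target.

## Task

Take the steel drift punch out of its stand and use it, through the slotted guide plate of the green jig, to push the stuck brass pin down until it is completely out of the red hinge bar, then put the punch back fully home in a hole of the stand. Where the pin hole lies along the slot is not known, so feel (or look) for it, and go gently: never lean on the jig, bar or pin with more than 40 N. Leave everything else where it is.

Things in the scene. Friction and masses are not known exactly. Their poses are not given: they have to be found in the camera images.
- jig: Fixed green pin-out jig. Origin at the centre of its underside, z up. Base 100 (x) x 150 (y) mm, 10 thick, with a rubber pad on it under the slot (pad top at z = 12 mm). A red steel hinge bar (along y) is clamped in it under an aluminium guide plate.
- slot (a point): Centre of the guide plate's slot, at the plate's upper face (98 mm over the jig's origin). Plate 62 (x) x 142 (y) mm, 8 mm thick; the slot goes right through, 16 mm wide along the jig's x and 44 mm long along the jig's y. Axes as the jig's.
- bar_top (a point): Point of the hinge bar's upper face under the slot's centre (z = 88 mm in the jig; bar 40 mm wide, 28 thick, underside at 60). The bar has one upright through hole, 12 mm across, 1 mm chamfer, at jig x = 0 and anywhere from jig y = -14 to +14 mm: not measured. On solid bar the punch stops at 88 mm; in the hole it meets the brass pin 6 to 10 mm lower. Axes as the jig's.
- pin (a joint): How far the brass pin (10.6 mm diameter, 42 long) has been pushed down, m. At 0 its top is at z = 82 mm in the jig. Starts at 0 to 0.004. Clear of the bar at 0.022; at 0.028 its foot is on the rubber pad and it goes no farther: pushing on soon exceeds 40 N. Resists with about 10 N all the way and stays where left.
- drift_punch: Steel drift punch, upright in one of the stand's holes (which one varies). Origin at the middle of its square grip body (16 x 16 mm, 80 long, dark bands, sides along the stand's x and y); own +z away from the tip. Below the body a straight shank 8 mm diameter, 55 long. 0.11 to 0.2 kg. Fully home, its shoulder (40 mm below the origin) rests on the stand's top: origin at z = 105 mm in the stand.
- punch_tip (a point): Centre of the drift punch's flat tip, 95 mm from the origin of the punch.
- stand: Fixed wooden tool stand, 75 (x) x 170 (y) x 65 mm high. Origin at the centre of its underside, z up. Three upright holes 12.5 mm across with 3 mm chamfers, 60 mm deep, at x = 0 and y = -52, 0 and +52 mm.
- red_punch: Short punch with a red body (14 mm diameter, 45 mm long, shank 6 mm), in a hole of the stand; its top at z = 110 mm. Not to be used. Origin at the middle of its body.
- yellow_punch: Punch with a yellow body (18 mm diameter, 55 mm long, shank 9 mm diameter but only 40 mm long), in a hole of the stand; its top at z = 120 mm. Not to be used. Origin at the middle of its body.
- glue_bottle: White glue bottle, 60 mm diameter, 160 mm high, bystander. Origin at the centre of its underside.
- screw_jar: Glass jar, 70 mm diameter, 80 mm high, bystander. Origin at the centre of its underside.
- tape_measure: Yellow tape measure, 70 x 35 x 60 mm, bystander. Origin at the centre of its underside.
- offcut: Wood offcut, 100 x 60 x 38 mm, bystander. Origin at the centre of its underside.
Not all that is in view belongs to the job. There is more than one size of the drift_punch; the job needs the largest. Several things look just like the stand: the one meant starts farthest from the robot's base.

How it is judged:
On the way, in this order (a step that is already met when the one before it is completed fails the run):
1. the drift punch is lifted clear of the stand (z of drift_punch in the frame of stand above 0.17 m), for 0.1 s.
2. the pin is driven clear of the bar (22 mm) with the punch still in the hole (value of joint pin above 0.022 m and z of punch_tip in the frame of jig below 0.068 m and horizontal distance between punch_tip and jig below 0.022 m), for 0.1 s.
At the end, for the whole second after the job is handed in: The pin is pushed down at least 22 mm (its top below the bar's underside), and the drift punch stands at rest in a hole of the stand, its shoulder within 4 mm of the stand's top, within 0.12 rad of upright, released (value of joint pin above 0.022 m and z of drift_punch in the frame of stand between 0.1 and 0.109 m and x of drift_punch in the frame of stand between -0.006 and 0.006 m and angle between drift_punch's own z axis and vertical below 0.12 rad and linear speed of drift_punch below 0.02 m/s); the robot touches nothing.
It fails at once if the drift punch presses on the jig, the bar or the pin with more than 40 N (contact force between drift_punch and jig above 40 N).
It fails at once if the gripper itself presses on the jig, the bar or the pin with more than 40 N (contact force between the arm and jig above 40 N).
It fails at once if another tool in the stand is lifted or pushed by more than 15 mm (distance of any of red_punch, yellow_punch from where it was at the start of the episode above 0.015 m).
It fails at once if a bystander on the bench is moved by more than 30 mm (distance of any of glue_bottle, screw_jar, tape_measure, offcut from where it was at the start of the episode above 0.03 m).
It also fails if it takes over 72 s, if anything falls off the work surface, if the arm or the gripper's body presses on something with over 40 N, if the wrist force passes 120 N, or if a joint passes its speed limit or range.

## Working session

There is one attempt and no reset: what is moved stays moved. The work goes in short steps, Python scripts to look and compute and a shell command to move; the robot and the scene stay as the last step left them, time stands still between calls to the robot, and variables do not carry over. Pictures are saved under pics/ and viewed, and the job is handed in when it is done.

```bash
mkdir -p pics; python3 - <<'E'
from station import r
import cv2,numpy as np
s=r.state();print({k:np.round(v,3).tolist() for k,v in s.items()})
for n in("side","top","wrist"):
    p,d=r.read_camera(n);cv2.imwrite(f"pics/{n}0.png",p[:,:,::-1]);np.save(f"{n}0.npy",d);np.save(f"{n}0_rgb.npy",p)
    print(n,r.calibration(n))
E
```

```text
{'clock': 0.0, 'q': [1.651, 0.041, 0.084, -0.0, -1.616, -0.334], 'joint_vel': [0.001, 0.0, -0.0, 0.002, -0.0, 0.0], 'tau': [0.001, -36.821, 34.741, 6.932, -0.005, 0.0], 'tcp_pos': [0.15, 0.58, 0.23], 'eef_rot': [1.392, 1.077, -1.395], 'ft_force': [-0.928, 0.277, -0.6], 'moment': [-0.093, -0.012, -0.019], 'finger_gap': 0.085}
side {'fx': 618.5075473913085, 'fy': 618.5075473913085, 'cx': 319.28155152843846, 'cy': 244.7632483673087, 'D': array([0.03389026, 0.        , 0.        , 0.        , 0.        ]), 'origin': array([-0.11473688, -0.61356492,  0.92397203]), 'attitude': array([-2.16804327,  0.96100973, -0.38609776])}
top {'fx': 577.4126598074414, 'fy': 577.4126598074414, 'cx': 317.0990380799972, 'cy': 238.91513432279027, 'D': array([0.03008126, 0.        , 0.        , 0.        , 0.        ]), 'origin': array([0.41784874, 0.00342306, 1.21279766]), 'attitude': array([-2.18587132,  2.16466843, -0.10795307])}
wrist {'fx': 393.26656692327174, 'fy': 393.26656692327174, 'cx': 320.2883760562355, 'cy': 239.26079813536776, 'D': array([-0.06578794,  0.        ,  0.        ,  0.        ,  0.        ]), 'mount': array([[-2.72399052e-04, -3.03394673e-01,  9.52864942e-01,
        -1.42237401e-01],
       [ 3.59296917e-04, -9.52864946e-01, -3.03394571e-01,
         7.79780589e-02],
       [ 9.99999898e-01,  2.59717043e-04,  3.68568278e-04,
        -6.41637615e-05],
       [ 0.00000000e+00,  0.00000000e+00,  0.00000000e+00,
         1.00000000e+00]])}
```

View pics/side0.png

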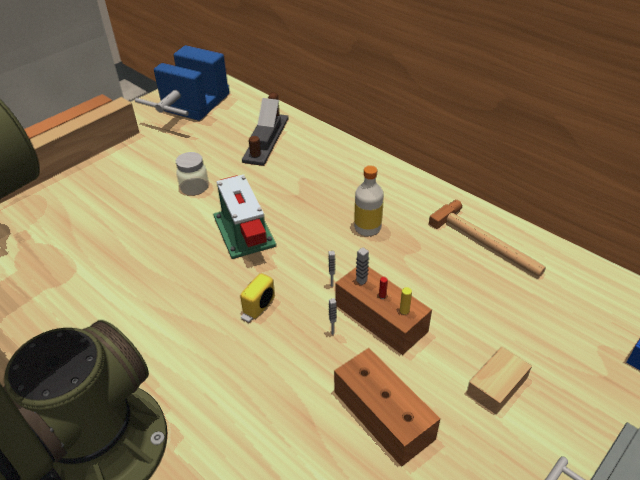

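View pics/top0.png

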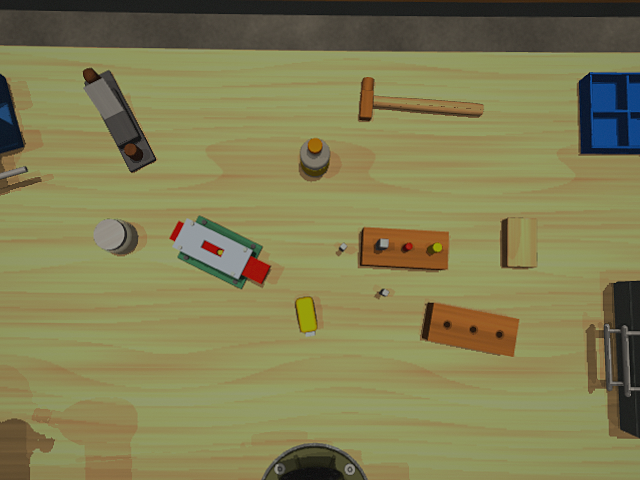

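View pics/wrist0.png

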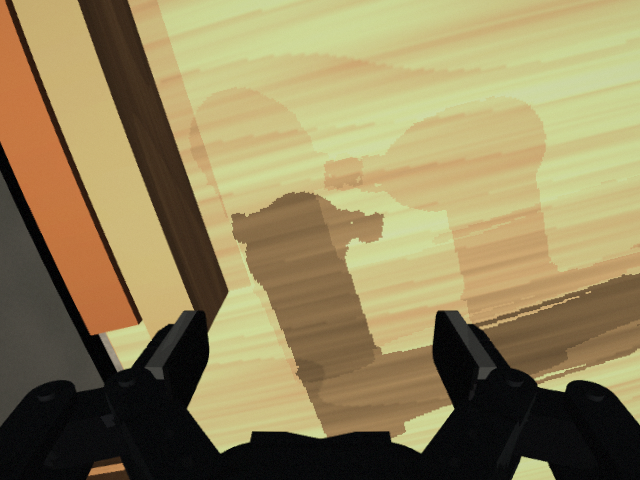

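The side and top pictures show these candidates. Drift punch: the large one in the stand at top (384,244), and small loose ones at (342,247) and (383,293). Stand: the one holding tools at (405,249), which is farther from the base, and an empty one at (470,330), which is nearer. By the description I choose the large punch and the far stand. The jig is at (218,252), with brass just visible in the slot near (220,253).

```bash
cat > h.py <<'E'
import numpy as np,cv2
from station import r
from scipy.spatial.transform import Rotation as R
def ray(n,px,state=None):
    c=r.calibration(n);K=np.array([[c["fx"],0,c["cx"]],[0,c["fy"],c["cy"]],[0,0,1]])
    u=cv2.undistortPoints(np.array(px,float).reshape(-1,1,2),K,c["D"])[:,0]
    d=np.c_[u,np.ones(len(u))]
    if n=="wrist":
        M=c["mount"];Rt=R.from_rotvec(state["eef_rot"]).as_matrix()
        return Rt@M[:3,3]+state["tcp_pos"],d@(Rt@M[:3,:3]).T
    return np.array(c["origin"]),d@R.from_rotvec(c["attitude"]).as_matrix().T
def atz(n,px,z,state=None):
    o,d=ray(n,px,state);z=np.broadcast_to(z,len(d));return o+d*((z-o[2])/d[:,2])[:,None]
def dep(n,px,D,state=None):
    o,d=ray(n,px,state);return np.array([o+v*D[int(round(p[1])),int(round(p[0]))] for p,v in zip(px,d)])
def proj(n,P,state=None):
    c=r.calibration(n);K=np.array([[c["fx"],0,c["cx"]],[0,c["fy"],c["cy"]],[0,0,1]])
    if n=="wrist":
        M=c["mount"];Rt=R.from_rotvec(state["eef_rot"]).as_matrix();A=Rt@M[:3,:3];o=Rt@M[:3,3]+state["tcp_pos"]
    else: A=R.from_rotvec(c["attitude"]).as_matrix();o=c["origin"]
    return cv2.projectPoints((np.atleast_2d(P)-o)@A,np.zeros(3),np.zeros(3),K,c["D"])[0][:,0]
E
python3 - <<'E'
import cv2
t=cv2.imread("pics/top0.png");s=cv2.imread("pics/side0.png")
cv2.imwrite("pics/c1.png",cv2.resize(t[215:285,330:460],None,fx=6,fy=6,interpolation=2))
cv2.imwrite("pics/c2.png",cv2.resize(t[205:295,160:280],None,fx=6,fy=6,interpolation=2))
cv2.imwrite("pics/c3.png",cv2.resize(s[235:355,310:440],None,fx=5,fy=5,interpolation=2))
E
```

```text
(no output)
```

View pics/c1.png

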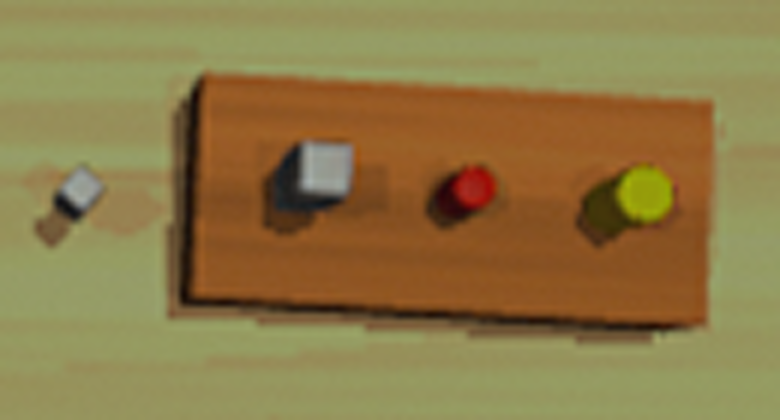

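View pics/c2.png

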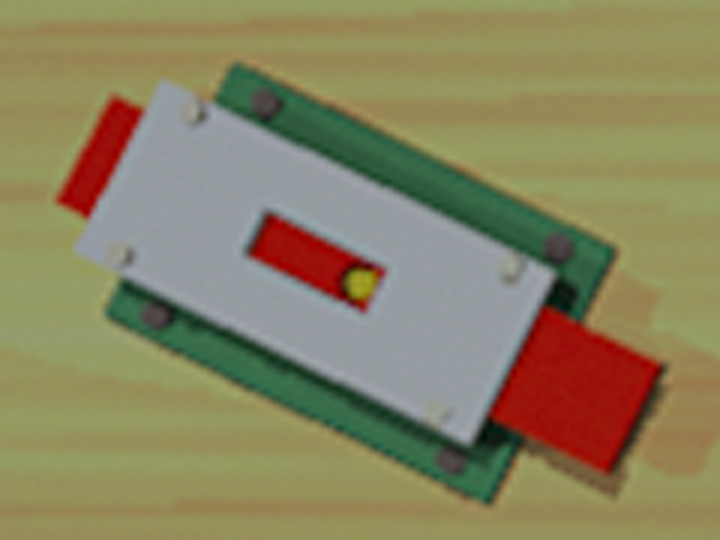

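View pics/c3.png

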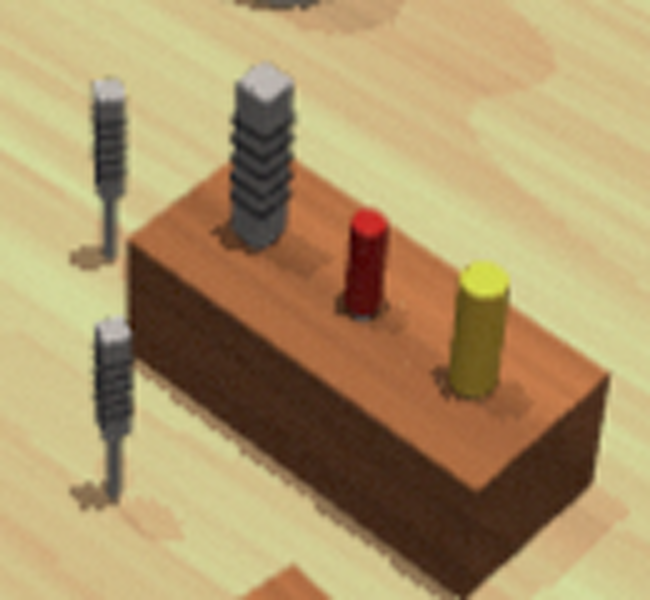

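```bash
python3 - <<'E'
from h import *
np.set_printoptions(precision=4,suppress=True)
f=lambda L,x0,y0:[( x0+(a+.5)/6-.5,y0+(b+.5)/6-.5) for a,b in L]
st=f([(203,73),(713,101),(706,325),(190,298)],330,215)
pu=f([(303,143),(353,143),(352,193),(300,195)],330,215)
ry=f([(474,188),(645,193)],330,215)
pl=f([(160,80),(555,270),(475,445),(78,250)],160,205)
sl=f([(265,212),(385,270),(367,310),(247,252)],160,205)
pin=f([(361,284)],160,205)
S=atz("top",st,.065);print("stand",S,S.mean(0));e=S[0]-S[1]+S[3]-S[2];print("ydir ang",np.degrees(np.arctan2(e[1],e[0])),np.linalg.norm(S[0]-S[1]),np.linalg.norm(S[0]-S[3]))
P=atz("top",pu,.145);print("punch",P.mean(0),np.linalg.norm(np.diff(P,axis=0),axis=1))
print("red/yel",atz("top",ry,[.11,.12]))
J=atz("top",pl,.098);print("plate",J.mean(0),np.linalg.norm(np.diff(J,axis=0),axis=1));e=J[0]-J[1]+J[3]-J[2];print("ydir",np.degrees(np.arctan2(e[1],e[0])))
L=atz("top",sl,.098);print("slot",L.mean(0),np.linalg.norm(np.diff(L,axis=0),axis=1))
for z in(.082,.078):
  q=atz("top",pin,z);a=np.arctan2(e[1],e[0]);y=np.array([np.cos(a),np.sin(a)]);x=np.array([y[1],-y[0]])
  d=(q-J.mean(0))[0,:2];print("pin",q,"jig xy",d@x,d@y)
# depth check
D=np.load("top0.npy")
print("depth z:",dep("top",[(384,243),(200,240),(420,235)],D))
# side check
s=[(310+263/5,235+78/5)];print("side punch top",atz("side",s,.145))
E
```

```text
stand [[ 0.5519 -0.094   0.065 ]
 [ 0.5442 -0.2638  0.065 ]
 [ 0.4696 -0.2606  0.065 ]
 [ 0.4768 -0.0898  0.065 ]] [ 0.5107 -0.1771  0.065 ]
ydir ang 87.49376214536446 0.1700038145037949 0.07522583466411364
punch [ 0.5132 -0.1256  0.145 ] [0.0155 0.0155 0.0161]
red/yel [[ 0.5106 -0.1768  0.11  ]
 [ 0.5087 -0.2292  0.12  ]]
plate [0.5037 0.2008 0.098 ] [0.1422 0.0616 0.1428]
ydir 64.68907082084762
slot [0.5036 0.2011 0.098 ] [0.0432 0.0141 0.0431]
pin [[0.4975 0.189  0.082 ]] jig xy -0.0005896732355280005 -0.01327386434878896
pin [[0.4977 0.1897 0.078 ]] jig xy -0.0006158408529382264 -0.012559921477337544
depth z: [[ 0.5126 -0.1254  0.1455]
 [ 0.519   0.225   0.0987]
 [ 0.5362 -0.2066  0.0675]]
side punch top [[ 0.5109 -0.1255  0.145 ]]
```

```bash
cat >> h.py <<'E'
def plan(target,jawdir=None,s=None):
    s=s or r.state();A=R.from_rotvec(s["eef_rot"]).as_matrix()
    print("t",round(s["clock"],2),"tcp",np.round(s["tcp_pos"],4),"x",A[:,0].round(3),"jaw",A[:,2].round(3),"F",np.round(s["ft_force"],1),"gap",round(s["finger_gap"],4))
    print("shift tool",np.round(A.T@(np.array(target)-s["tcp_pos"]),4))
    if jawdir is not None:
        v=A.T@np.array(jawdir);a=np.arctan2(-v[1],v[2]);print("turn",[round((a+k*np.pi+np.pi)%(2*np.pi)-np.pi,4) for k in(0,1)],"q6",s["q"][5])
E
python3 - <<'E'
from h import *
a=np.radians(-2.5)
plan([.5125,-.1255,.25],[np.cos(a),np.sin(a),0])
E
```

```text
t 0.15 tcp [0.1505 0.5806 0.2305] x [-0.    -0.001 -1.   ] jaw [-0.251 -0.968  0.001] F [-0.7 -0.2 -0.2] gap 0.0853
shift tool [-0.0186  0.5277  0.5926]
turn [np.float64(-1.7809), np.float64(1.3607)] q6 -0.33372462354620647
```

```bash
python3 -m pendant '[[-0.02,0.264,0.296,0.17,1],[-0.02,0.264,0.296,0.34,1],[-0.02,0.264,0.296,0.51,1],[-0.02,0.264,0.296,0.68,1],[-0.02,0.264,0.296,0.68,1],[-0.02,0.264,0.296,0.68,1],[-0.02,0.264,0.296,0.68,1],[-0.02,0.264,0.296,0.68,1]]'
python3 - <<'E'
from h import *
a=np.radians(-2.5)
plan([.5125,-.1255,.25],[np.cos(a),np.sin(a),0])
E
```

```text
clock: 1.15
tcp_pos: [0.3324, 0.2268, 0.2516]
eef_rot: [1.859, 0.61, -1.857]
ft_force: [0.0, 0.4, 0.0]
finger_gap: 0.0854
t 1.15 tcp [0.3324 0.2268 0.2516] x [ 0.     0.001 -1.   ] jaw [-0.806 -0.593 -0.001] F [0.  0.4 0. ] gap 0.0854
shift tool [0.0014 0.3905 0.0636]
turn [np.float64(-2.4638), np.float64(0.6778)] q6 -0.4748968084214291
```

```bash
python3 -m pendant '[[0,0.39,0.064,0.17,1],[0,0.39,0.064,0.34,1],[0,0.39,0.064,0.51,1],[0,0.39,0.064,0.678,1],[0,0.39,0.064,0.678,1],[0,0.39,0.064,0.678,1],[0,0.39,0.064,0.678,1],[0,0.39,0.064,0.678,1],[0,0.39,0.064,0.678,1]]'
python3 - <<'E'
from h import *
a=np.radians(-2.5)
s=r.state()
plan([.5125,-.1255,.093],[np.cos(a),np.sin(a),0],s)
p,d=r.read_camera("wrist");cv2.imwrite("pics/w1.png",p[:,:,::-1]);np.save("w1.npy",d)
print(proj("wrist",[[.5125,-.1255,.145]],s))
E
```

```text
clock: 2.28
tcp_pos: [0.5124, -0.1225, 0.251]
eef_rot: [-2.201, 0.044, 2.202]
ft_force: [0.1, 1.5, 0.6]
finger_gap: 0.0851
t 2.27 tcp [ 0.5124 -0.1225  0.251 ] x [-0.001  0.    -1.   ] jaw [-0.999  0.04   0.001] F [0.1 1.5 0.6] gap 0.0851
shift tool [ 0.158   0.003  -0.0003]
turn [np.float64(-3.1379), np.float64(0.0037)] q6 -0.1873481385242023
[[320.34677065 233.06319516]]
```

View pics/w1.png

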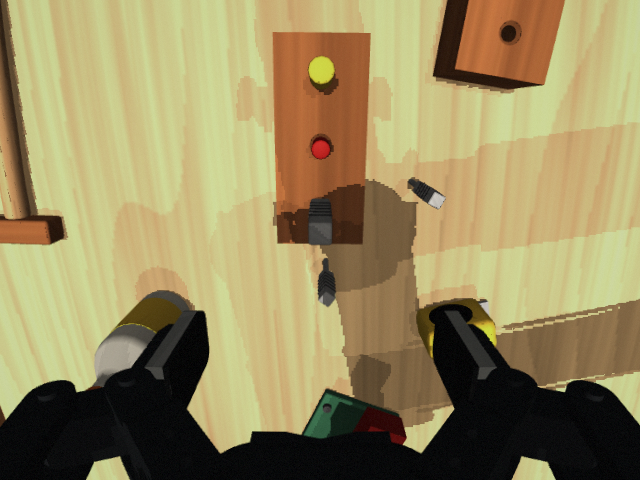

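The wrist crop shows the large banded drift punch with its top at about (320,231), predicted (320,233), so it sits between the jaws. Red is at (320,149), yellow at (321,70). I'm descending part-way.

```bash
python3 -m pendant '[[0.05,0,0,0,1],[0.09,0,0,0,1],[0.09,0,0,0,1],[0.09,0,0,0,1]]'
python3 - <<'E'
from h import *
a=np.radians(-2.5)
s=r.state()
plan([.5125,-.1255,.093],[np.cos(a),np.sin(a),0],s)
p,d=r.read_camera("wrist");cv2.imwrite("pics/w2.png",p[200:480,200:440,::-1].repeat(2,0).repeat(2,1))
E
```

```text
clock: 2.82
tcp_pos: [0.5132, -0.1233, 0.1639]
eef_rot: [-2.205, 0.045, 2.198]
ft_force: [-0.4, 0.3, 0.9]
finger_gap: 0.0854
t 2.83 tcp [ 0.5132 -0.1233  0.1639] x [ 0.003 -0.001 -1.   ] jaw [-0.999  0.04  -0.003] F [-0.4  0.3  0.9] gap 0.0854
shift tool [0.0709 0.0022 0.0008]
turn [np.float64(-3.1377), np.float64(0.0039)] q6 -0.18654867700429956
```

View pics/w2.png

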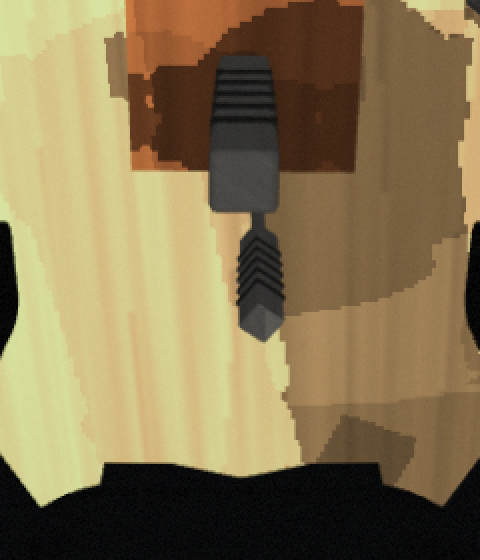

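The punch's square top is at about (322,291), centred between the jaws with its sides parallel. I'm going down and closing.

```bash
python3 -m pendant '[[0.035,0.002,0.001,0,1],[0.071,0.002,0.001,0,1],[0.071,0.002,0.001,0,1],[0.071,0.002,0.001,0,-1],[0.071,0.002,0.001,0,-1],[0.071,0.002,0.001,0,-1],[0.071,0.002,0.001,0,-1],[0.071,0.002,0.001,0,-1],[0.071,0.002,0.001,0,-1],[0.071,0.002,0.001,0,-1]]'
python3 - <<'E'
from h import *
plan([.5125,-.1255,.093])
E
```

```text
clock: 4.12
tcp_pos: [0.5116, -0.1256, 0.0911]
eef_rot: [-2.202, 0.045, 2.2]
ft_force: [-1.4, 0.9, 5.1]
finger_gap: 0.0155
t 4.12 tcp [ 0.5116 -0.1256  0.0911] x [ 0.001 -0.    -1.   ] jaw [-0.999  0.041 -0.001] F [-1.4  0.9  5.1] gap 0.0155
shift tool [-0.0019 -0.0002 -0.0009]
```

```bash
python3 -m pendant '[[-0.02,0,0,0,-1],[-0.05,0,0,0,-1],[-0.09,0,0,0,-1],[-0.14,0,0,0,-1],[-0.14,0,0,0,-1],[-0.14,0,0,0,-1]]'
python3 - <<'E'
from h import *
import time
s=r.state();plan([.498,.189,.231],None,s)
p,d=r.read_camera("wrist");cv2.imwrite("pics/w3.png",p[:,:,::-1])
p,d=r.read_camera("side");cv2.imwrite("pics/s3.png",cv2.resize(p[130:350,250:450,::-1],None,fx=2.7,fy=2.7))
E
```

```text
clock: 4.88
tcp_pos: [0.5109, -0.1253, 0.2288]
eef_rot: [-2.198, 0.044, 2.203]
ft_force: [0.4, -0.1, -2.7]
finger_gap: 0.0154
t 4.88 tcp [ 0.5109 -0.1253  0.2288] x [-0.002  0.001 -1.   ] jaw [-0.999  0.041  0.002] F [ 0.4 -0.1 -2.7] gap 0.0154
shift tool [-0.002  -0.3135  0.0258]
```

View pics/w3.png

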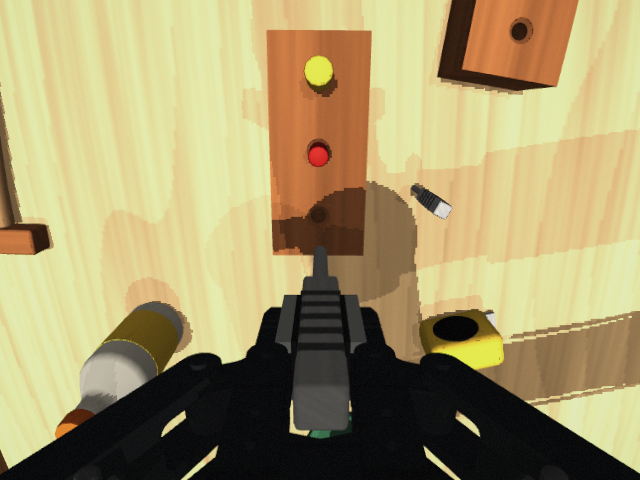

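View pics/s3.png

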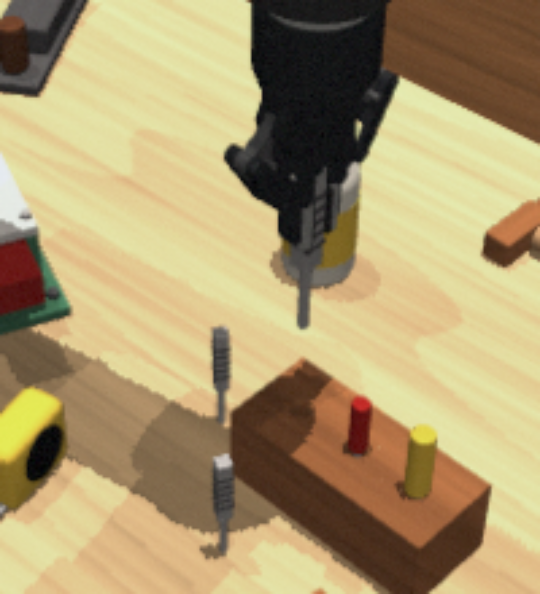

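The punch is held over the stand. Its tip shows at (320,247) in the wrist picture and (362,251) in the side picture. I'm checking its tilt against the prediction.

```bash
python3 - <<'E'
from h import *
s=r.state()
A=R.from_rotvec(s["eef_rot"]).as_matrix()
T=lambda v:np.array(s["tcp_pos"])+A@np.array(v)
pts=[T([.081,0,0]),T([.026,0,0]),T([-.054,0,0])]
print(proj("wrist",pts,s),proj("side",pts))
print("1mm y:",proj("wrist",[T([.081,.003,0]),T([.081,0,.003])],s))
print("bottle",atz("top",[(315,146)],.16), "stand hole seen",atz("wrist",[(318,214)],.065,s))
p,d=r.read_camera("wrist")
cv2.imwrite("pics/w3c.png",cv2.resize(p[230:450,260:390,::-1],None,fx=4,fy=2.7))
E
```

```text
[[320.74248983 249.81478623]
 [320.84329321 288.45550347]
 [321.15628169 409.83429381]] [[362.39326388 249.86765554]
 [363.46322143 227.10482691]
 [365.1718706  190.92852012]]
1mm y: [[320.74605825 245.08006388]
 [325.73504063 249.81673733]]
bottle [[0.69094922 0.0044162  0.16      ]] stand hole seen [[ 0.51211257 -0.1271316   0.065     ]]
```

View pics/w3c.png

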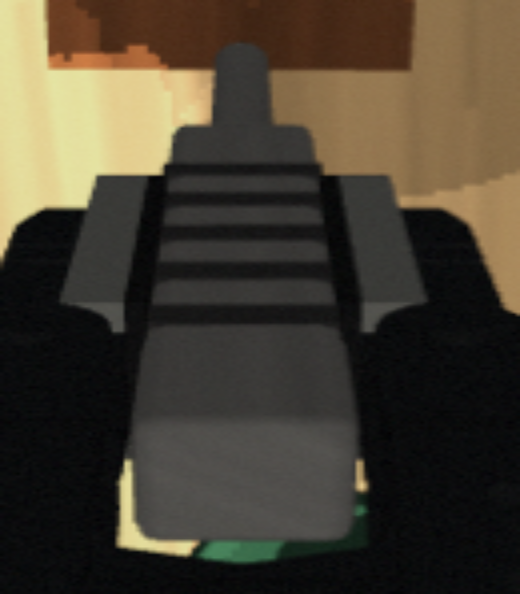

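```bash
python3 -m pendant '[[0,-0.05,0.004,0,-1],[0,-0.1,0.008,0,-1],[0,-0.15,0.012,0,-1],[0,-0.2,0.016,0,-1],[0,-0.25,0.02,0,-1],[0,-0.29,0.024,0,-1],[0,-0.313,0.026,0,-1],[0,-0.313,0.026,0,-1],[0,-0.313,0.026,0,-1],[0,-0.313,0.026,0,-1]]'
python3 - <<'E'
from h import *
s=r.state();plan([.498,.189,.2],None,s)
p,d=r.read_camera("wrist");cv2.imwrite("pics/w4.png",p[:,:,::-1]);cv2.imwrite("pics/w4c.png",cv2.resize(p[170:320,230:410,::-1],None,fx=4,fy=4))
print(proj("wrist",[[.498,.1891,.08],[.5037,.2009,.098]],s))
E
```

```text
clock: 6.28
tcp_pos: [0.4983, 0.1873, 0.2304]
eef_rot: [-2.2, 0.047, 2.2]
ft_force: [-0.1, -0.8, -1.3]
finger_gap: 0.0154
t 6.28 tcp [0.4983 0.1873 0.2304] x [ 0. -0. -1.] jaw [-0.999  0.042 -0.   ] F [-0.1 -0.8 -1.3] gap 0.0154
shift tool [ 0.0304 -0.0017  0.0004]
[[321.19732843 222.42389757]
 [314.16468844 244.62182758]]
```

View pics/w4c.png

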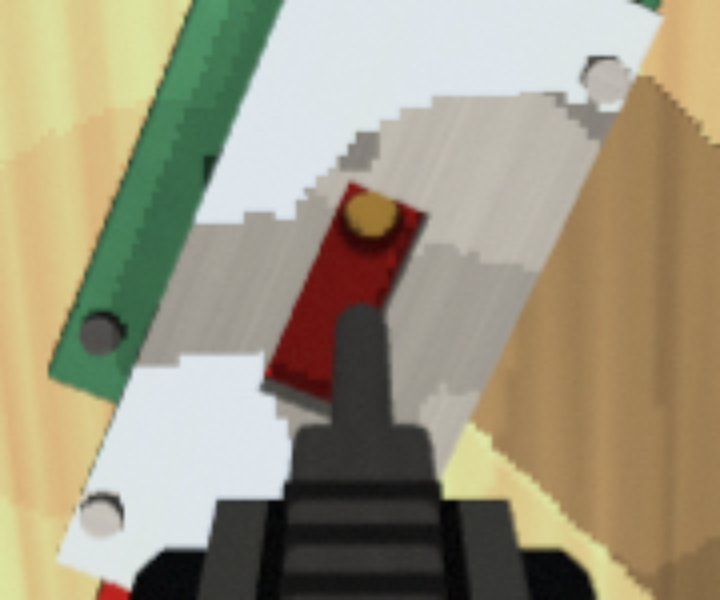

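```bash
python3 - <<'E'
from h import *
s=r.state()
f=lambda a,b:(230+(a+.5)/4-.5,170+(b+.5)/4-.5)
for z in(.078,.082): print("pin",atz("wrist",[f(372,215)],z,s))
L=atz("wrist",[f(350,182),f(427,213),f(264,385)],.098,s);print("slot",L,np.linalg.norm(np.diff(L,axis=0),axis=1))
mid=(L[1]+L[2])/2;e=L[0]-L[2];print("ctr",mid,"ydir",np.degrees(np.arctan2(-e[1],-e[0])))
A=R.from_rotvec(s["eef_rot"]).as_matrix()
t=lambda y,z:np.array(s["tcp_pos"])+A@[.081,y,z]
print("tip far edge pred",proj("wrist",[t(.004,0),t(-.004,0),t(0,0.004),t(0,-.004)],s),"seen",f(361,304),f(335,330),f(388,330))
E
```

```text
pin [[0.49696335 0.19056036 0.078     ]]
pin [[0.49694013 0.18946271 0.082     ]]
slot [[0.50055222 0.17876314 0.098     ]
 [0.48689207 0.18511165 0.098     ]
 [0.51839021 0.21720269 0.098     ]] [0.01506331 0.0449663 ]
ctr [0.50264114 0.20115717 0.098     ] ydir 65.1061962848622
tip far edge pred [[320.7450533  243.49284201]
 [320.73557015 256.06963952]
 [327.39699818 249.81662609]
 [314.08356654 249.81110764]] seen (319.875, 245.625) (313.375, 252.125) (326.625, 252.125)
```

The pin is visible at crop (372,215), near the slot's far end. The measured tip is about 1.6 mm in x and 1.2 mm in y off it. I'll correct that and lower to just above the plate.

```bash
python3 -m pendant '[[0.02,-0.001,0.0016,0,-1],[0.043,-0.001,0.0016,0,-1],[0.043,-0.001,0.0016,0,-1],[0.043,-0.001,0.0016,0,-1],[0.043,-0.001,0.0016,0,-1]]'
python3 - <<'E'
from h import *
s=r.state();plan([.4965,.1885,.187],None,s)
p,d=r.read_camera("wrist");cv2.imwrite("pics/w5c.png",cv2.resize(p[170:320,230:410,::-1],None,fx=4,fy=4))
p,d=r.read_camera("side");cv2.imwrite("pics/s5.png",cv2.resize(p[150:270,190:310,::-1],None,fx=5,fy=5,interpolation=2))
A=R.from_rotvec(s["eef_rot"]).as_matrix()
E
```

```text
clock: 6.95
tcp_pos: [0.4971, 0.1894, 0.1887]
eef_rot: [-2.202, 0.044, 2.198]
ft_force: [0.7, -0.1, -1.7]
finger_gap: 0.0155
t 6.95 tcp [0.4971 0.1894 0.1887] x [ 0.002  0.001 -1.   ] jaw [-0.999  0.041 -0.002] F [ 0.7 -0.1 -1.7] gap 0.0155
shift tool [0.0017 0.0009 0.0005]
```

View pics/w5c.png

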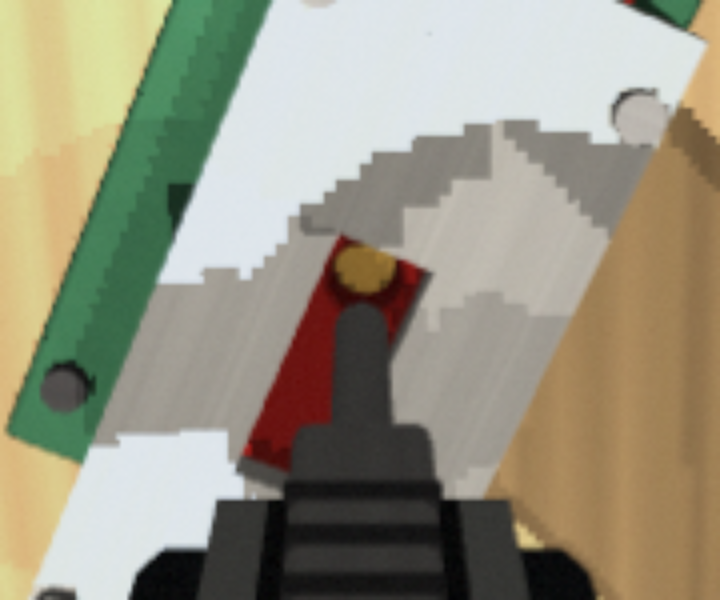

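View pics/s5.png

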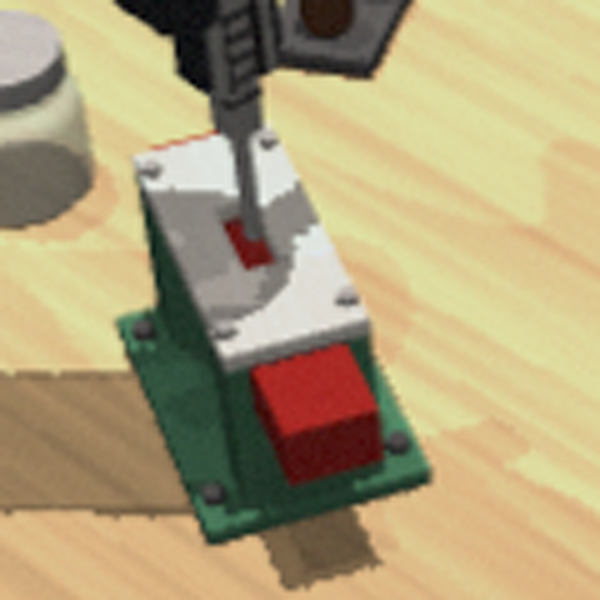

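```bash
python3 - <<'E'
from h import *
s=r.state()
f=lambda a,b:(230+(a+.5)/4-.5,170+(b+.5)/4-.5)
for z in(.078,.082): print("pin",atz("wrist",[f(364,268)],z,s))
A=R.from_rotvec(s["eef_rot"]).as_matrix()
print("tip",s["tcp_pos"]+A@[.081,-.0013,-.0005],s["clock"])
L=atz("wrist",[f(342,235),f(432,272),f(238,463)],.098,s);print("ctr",(L[1]+L[2])/2,np.linalg.norm(np.diff(L,axis=0),axis=1))
E
```

```text
pin [[0.49708657 0.19026571 0.078     ]]
pin [[0.49703408 0.1890196  0.082     ]]
tip [0.49752311 0.19073765 0.10722583] 7.05
ctr [0.50239871 0.20062569 0.098     ] [0.01513762 0.04468199]
```

```bash
python3 -m pendant '[[0.008,0.0008,0.0004,0,-1],[0.014,0.0008,0.0004,0,-1],[0.018,0.0008,0.0004,0,-1],[0.02,0.0008,0.0004,0,-1],[0.021,0.0008,0.0004,0,-1]]'; python3 -m pendant '[[0.001,0,0,0,-1],[0.002,0,0,0,-1],[0.002,0,0,0,-1]]'
```

```text
clock: 7.68
tcp_pos: [0.4962, 0.1885, 0.1662]
eef_rot: [-2.201, 0.045, 2.201]
ft_force: [1.2, 0.5, -0.9]
finger_gap: 0.0153
clock: 8.05
tcp_pos: [0.4961, 0.1885, 0.1643]
eef_rot: [-2.201, 0.045, 2.201]
ft_force: [-0.2, 0.4, -1.6]
finger_gap: 0.0153
```

Tip z is about 0.083 with no force, so it's in the hole. I'm pushing gently.

```bash
python3 -m pendant '[[0.001,0,0,0,-1],[0.002,0,0,0,-1],[0.003,0,0,0,-1],[0.004,0,0,0,-1],[0.005,0,0,0,-1],[0.006,0,0,0,-1],[0.007,0,0,0,-1]]'
```

```text
clock: 8.93
tcp_pos: [0.4965, 0.1885, 0.1597]
eef_rot: [-2.203, 0.044, 2.198]
ft_force: [-5.2, 0.0, 9.0]
finger_gap: 0.0153
```

```bash
python3 -m pendant '[[0.001,0,0.0005,0,-1],[0.002,0,0.0005,0,-1],[0.003,0,0.0005,0,-1],[0.004,0,0.0005,0,-1],[0.005,0,0.0005,0,-1],[0.006,0,0.0005,0,-1]]'
```

```text
clock: 9.68
tcp_pos: [0.4963, 0.1885, 0.1539]
eef_rot: [-2.204, 0.044, 2.197]
ft_force: [-4.0, -0.2, 10.7]
finger_gap: 0.0153
```

```bash
python3 -m pendant '[[0.001,0,0.0005,0,-1],[0.002,0,0.0005,0,-1],[0.003,0,0.0005,0,-1],[0.004,0,0.0005,0,-1],[0.005,0,0.0005,0,-1],[0.006,0,0.0005,0,-1],[0.007,0,0.0005,0,-1],[0.008,0,0.0005,0,-1]]'; python3 -m pendant '[[0.001,0,0,0,-1],[0.002,0,0,0,-1],[0.003,0,0,0,-1],[0.004,0,0,0,-1]]'
```

```text
clock: 10.68
tcp_pos: [0.4961, 0.1886, 0.1461]
eef_rot: [-2.204, 0.044, 2.196]
ft_force: [-1.8, -0.4, 8.8]
finger_gap: 0.0151
clock: 11.18
tcp_pos: [0.4961, 0.1886, 0.1421]
eef_rot: [-2.204, 0.044, 2.196]
ft_force: [-2.8, -1.0, 9.7]
finger_gap: 0.0154
```

```bash
python3 -m pendant '[[0.001,0,0,0,-1],[0.002,0,0,0,-1],[0.003,0,0,0,-1]]'; python3 -m pendant '[[0.001,0,0,0,-1],[0.001,0,0,0,-1]]'
```

```text
clock: 11.55
tcp_pos: [0.4961, 0.1885, 0.139]
eef_rot: [-2.205, 0.044, 2.196]
ft_force: [-3.0, -1.2, 9.7]
finger_gap: 0.0153
clock: 11.8
tcp_pos: [0.4961, 0.1885, 0.1379]
eef_rot: [-2.204, 0.044, 2.197]
ft_force: [-2.7, -0.5, 8.3]
finger_gap: 0.0153
```

```bash
python3 -m pendant '[[0.001,0,0,0,-1],[0.001,0,0,0,-1]]'; python3 -m pendant '[[0.0005,0,0,0,-1],[0.001,0,0,0,-1]]'
python3 - <<'E'
from h import *
s=r.state()
p,d=r.read_camera("wrist");cv2.imwrite("pics/w6.png",p[:,:,::-1])
p,d=r.read_camera("side");cv2.imwrite("pics/s6.png",cv2.resize(p[150:270,190:310,::-1],None,fx=5,fy=5,interpolation=2))
E
```

```text
clock: 12.05
tcp_pos: [0.4961, 0.1885, 0.1369]
eef_rot: [-2.204, 0.044, 2.197]
ft_force: [-2.2, -0.8, 8.5]
finger_gap: 0.0153
clock: 12.3
tcp_pos: [0.4961, 0.1885, 0.136]
eef_rot: [-2.204, 0.044, 2.197]
ft_force: [-2.6, 0.1, 9.1]
finger_gap: 0.015
```

View pics/w6.png

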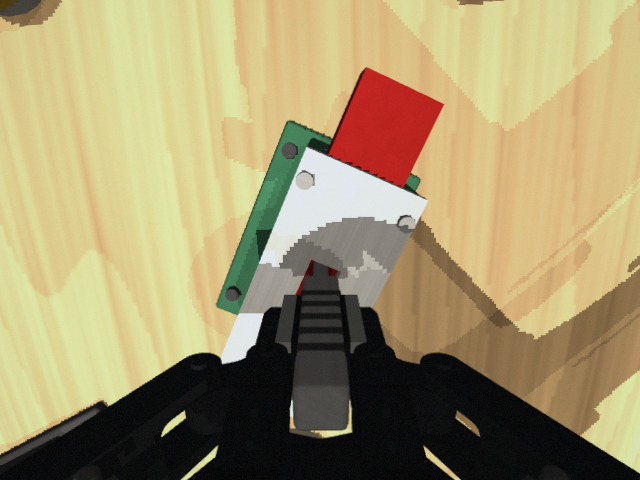

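View pics/s6.png

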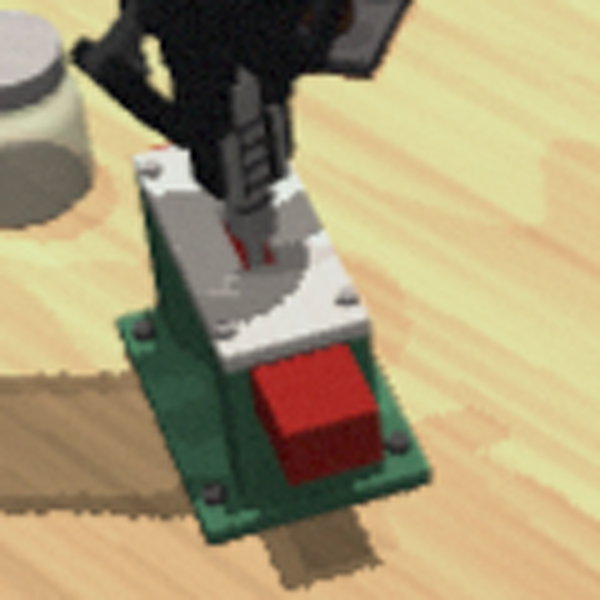

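The punch's top edge is still at row 430 in the wrist picture, as it was before pushing, so it hasn't slipped. The tip is at about z 0.055. I'll take a few half-millimetre steps to feel for the pad.

```bash
python3 -m pendant '[[0.0005,0,0,0,-1],[0.0005,0,0,0,-1]]'; python3 -m pendant '[[0.0005,0,0,0,-1],[0.0005,0,0,0,-1]]'
```

```text
clock: 12.65
tcp_pos: [0.4961, 0.1886, 0.1355]
eef_rot: [-2.204, 0.044, 2.197]
ft_force: [-2.5, -0.7, 8.9]
finger_gap: 0.0153
clock: 12.9
tcp_pos: [0.4961, 0.1886, 0.135]
eef_rot: [-2.204, 0.044, 2.197]
ft_force: [-3.5, -1.2, 8.9]
finger_gap: 0.0155
```

```bash
python3 -m pendant '[[0.0005,0,0,0,-1],[0.0005,0,0,0,-1]]'; python3 -m pendant '[[0.0005,0,0,0,-1],[0.0005,0,0,0,-1]]'
```

```text
clock: 13.15
tcp_pos: [0.4962, 0.1886, 0.1349]
eef_rot: [-2.205, 0.044, 2.196]
ft_force: [-2.9, -0.9, 10.8]
finger_gap: 0.0153
clock: 13.4
tcp_pos: [0.4962, 0.1886, 0.1349]
eef_rot: [-2.205, 0.044, 2.196]
ft_force: [-4.1, -1.2, 11.9]
finger_gap: 0.0152
```

The TCP has stopped descending and the force is rising, so the pin's foot is on the pad. I'm withdrawing.

```bash
python3 -m pendant '[[-0.01,0,0,0,-1],[-0.025,0,0,0,-1],[-0.045,0,0,0,-1],[-0.07,0,0,0,-1],[-0.096,0,0,0,-1],[-0.096,0,0,0,-1],[-0.096,0,0,0,-1]]'
python3 - <<'E'
from h import *
s=r.state();plan([.512,-.126,.231],[np.cos(np.radians(-2.5)),np.sin(np.radians(-2.5)),0],s)
p,d=r.read_camera("wrist");cv2.imwrite("pics/w7.png",p[:,:,::-1]);cv2.imwrite("pics/w7c.png",cv2.resize(p[170:450,230:410,::-1],None,fx=4,fy=2.1))
E
```

```text
clock: 14.28
tcp_pos: [0.4949, 0.1886, 0.2268]
eef_rot: [-2.2, 0.045, 2.202]
ft_force: [0.1, -0.5, -1.7]
finger_gap: 0.0155
t 14.28 tcp [0.4949 0.1886 0.2268] x [-0.001 -0.    -1.   ] jaw [-0.999  0.041  0.001] F [ 0.1 -0.5 -1.7] gap 0.0155
shift tool [-0.0042  0.3137 -0.03  ]
turn [np.float64(-3.139), np.float64(0.0026)] q6 -0.7848714275277834
```

View pics/w7c.png

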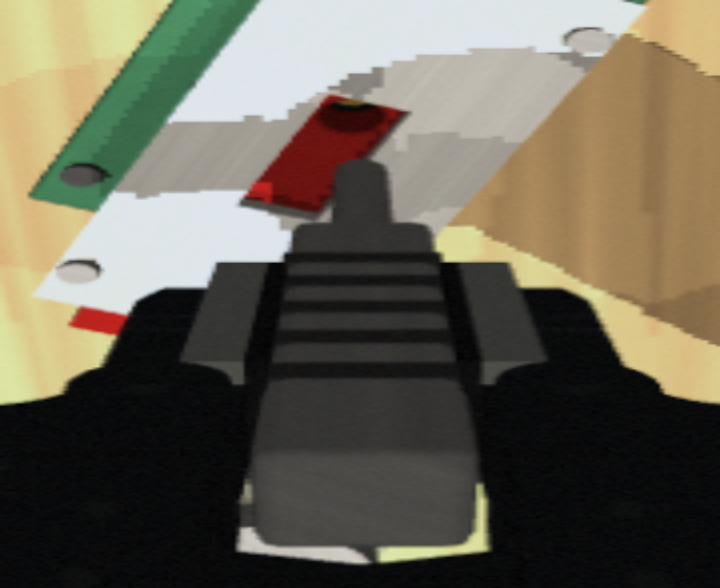

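The hole is now dark, with the pin down, and the punch's pose in the grip is unchanged (shank end near row 246). I'm returning to the same stand hole.

```bash
python3 -m pendant '[[0,0.05,-0.005,0,-1],[0,0.1,-0.01,0,-1],[0,0.15,-0.014,0,-1],[0,0.2,-0.019,0,-1],[0,0.25,-0.024,0,-1],[0,0.29,-0.028,0,-1],[0,0.313,-0.03,0,-1],[0,0.313,-0.03,0,-1],[0,0.313,-0.03,0,-1],[0,0.313,-0.03,0,-1]]'
python3 - <<'E'
from h import *
s=r.state();plan([.5116,-.1255,.16],[np.cos(np.radians(-2.5)),np.sin(np.radians(-2.5)),0],s)
p,d=r.read_camera("wrist");cv2.imwrite("pics/w8c.png",cv2.resize(p[150:300,240:400,::-1],None,fx=4,fy=4))
E
```

```text
clock: 15.58
tcp_pos: [0.5123, -0.1246, 0.2271]
eef_rot: [-2.201, 0.044, 2.202]
ft_force: [-0.1, -0.8, -1.6]
finger_gap: 0.0151
t 15.57 tcp [ 0.5123 -0.1246  0.2271] x [-0.  0. -1.] jaw [-0.999  0.04   0.   ] F [-0.1 -0.8 -1.6] gap 0.0151
shift tool [0.0671 0.0009 0.0006]
turn [np.float64(-3.1378), np.float64(0.0038)] q6 -0.1830728252647603
```

View pics/w8c.png

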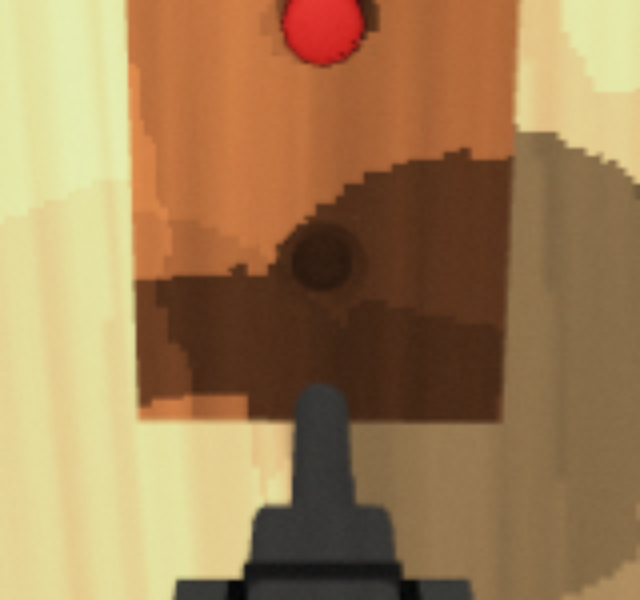

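```bash
python3 -m pendant '[[0.035,0.001,0.0002,0,-1],[0.065,0.001,0.0002,0,-1],[0.073,0.001,0.0002,0,-1],[0.073,0.001,0.0002,0,-1],[0.073,0.001,0.0002,0,-1]]'
python3 - <<'E'
from h import *
s=r.state();plan([.5116,-.1255,.0911],None,s)
p,d=r.read_camera("wrist");cv2.imwrite("pics/w9c.png",cv2.resize(p[150:300,240:400,::-1],None,fx=4,fy=4))
f=lambda a,b:(240+(a+.5)/4-.5,150+(b+.5)/4-.5)
E
```

```text
clock: 16.25
tcp_pos: [0.5128, -0.1264, 0.1561]
eef_rot: [-2.204, 0.045, 2.198]
ft_force: [-0.1, -0.1, -1.8]
finger_gap: 0.0151
t 16.25 tcp [ 0.5128 -0.1264  0.1561] x [ 0.003 -0.    -1.   ] jaw [-0.999  0.041 -0.003] F [-0.1 -0.1 -1.8] gap 0.0151
shift tool [ 0.065  -0.0009  0.0014]
```

View pics/w9c.png

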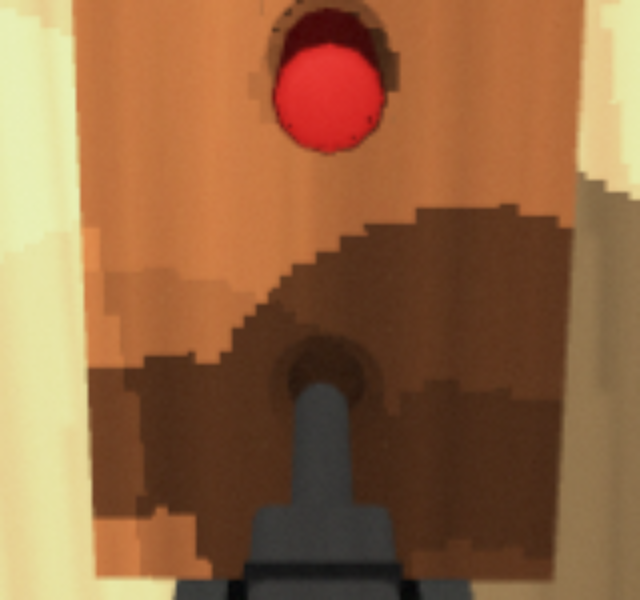

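```bash
python3 -m pendant '[[0.005,0,0.001,0,-1],[0.01,0,0.001,0,-1],[0.014,0,0.001,0,-1],[0.017,0,0.001,0,-1],[0.02,0,0.001,0,-1],[0.02,0,0.001,0,-1]]'
```

```text
clock: 17.05
tcp_pos: [0.5109, -0.1264, 0.134]
eef_rot: [-2.2, 0.045, 2.201]
ft_force: [-0.0, -0.5, -0.9]
finger_gap: 0.0153
```

The tip is at 0.053, inside the hole, with no force. I'm continuing down.

```bash
python3 -m pendant '[[0.008,0,0,0,-1],[0.016,0,0,0,-1],[0.024,0,0,0,-1],[0.031,0,0,0,-1],[0.036,0,0,0,-1],[0.039,0,0,0,-1],[0.04,0,0,0,-1]]'; python3 -m pendant '[[0.001,0,0,0,-1],[0.0015,0,0,0,-1],[0.002,0,0,0,-1],[0.002,0,0,0,-1]]'
```

```text
clock: 17.92
tcp_pos: [0.5111, -0.1264, 0.0942]
eef_rot: [-2.201, 0.045, 2.201]
ft_force: [-0.4, -0.8, -1.5]
finger_gap: 0.0154
clock: 18.42
tcp_pos: [0.511, -0.1264, 0.0924]
eef_rot: [-2.201, 0.045, 2.201]
ft_force: [-0.2, 0.1, -1.4]
finger_gap: 0.0154
```

```bash
python3 -m pendant '[[0.0005,0,0,0,-1],[0.001,0,0,0,-1],[0.001,0,0,0,-1]]'; python3 -m pendant '[[0.0005,0,0,0,-1],[0.001,0,0,0,-1],[0.001,0,0,0,-1]]'
```

```text
clock: 18.8
tcp_pos: [0.511, -0.1264, 0.0913]
eef_rot: [-2.201, 0.045, 2.201]
ft_force: [-0.5, 0.4, -1.6]
finger_gap: 0.015
clock: 19.18
tcp_pos: [0.5111, -0.1265, 0.0911]
eef_rot: [-2.201, 0.045, 2.2]
ft_force: [-2.9, 2.2, 4.2]
finger_gap: 0.0158
```

The shoulder is seated: force is +4 N at TCP z 0.0911, the same height as at the grasp. I'm releasing.

```bash
python3 -m pendant '[[0,0,0,0,0],[0,0,0,0,1],[0,0,0,0,1],[0,0,0,0,1],[0,0,0,0,1],[0,0,0,0,1],[0,0,0,0,1]]'; python3 -m pendant '[[-0.03,0,0,0,1],[-0.08,0,0,0,1],[-0.14,0,0,0,1],[-0.2,0,0,0,1],[-0.2,0,0,0,1],[-0.2,0,0,0,1]]'
python3 - <<'E'
from h import *
s=r.state();plan([.5116,-.1255,.0911],None,s)
p,d=r.read_camera("wrist");cv2.imwrite("pics/w10.png",p[:,:,::-1])
p,d=r.read_camera("side");cv2.imwrite("pics/s10.png",p[:,:,::-1]);cv2.imwrite("pics/s10c.png",cv2.resize(p[235:355,310:440,::-1],None,fx=5,fy=5,interpolation=2))
p,d=r.read_camera("top");cv2.imwrite("pics/t10.png",p[:,:,::-1])
E
```

```text
clock: 20.05
tcp_pos: [0.5111, -0.1264, 0.0903]
eef_rot: [-2.201, 0.045, 2.201]
ft_force: [0.4, -0.2, -0.1]
finger_gap: 0.0856
clock: 20.8
tcp_pos: [0.5111, -0.1261, 0.29]
eef_rot: [-2.2, 0.044, 2.201]
ft_force: [-1.0, -0.1, -1.7]
finger_gap: 0.0853
t 20.8 tcp [ 0.5111 -0.1261  0.29  ] x [-0.     0.001 -1.   ] jaw [-0.999  0.041  0.   ] F [-1.  -0.1 -1.7] gap 0.0853
shift tool [ 0.1989 -0.0006 -0.0005]
```

View pics/s10c.png

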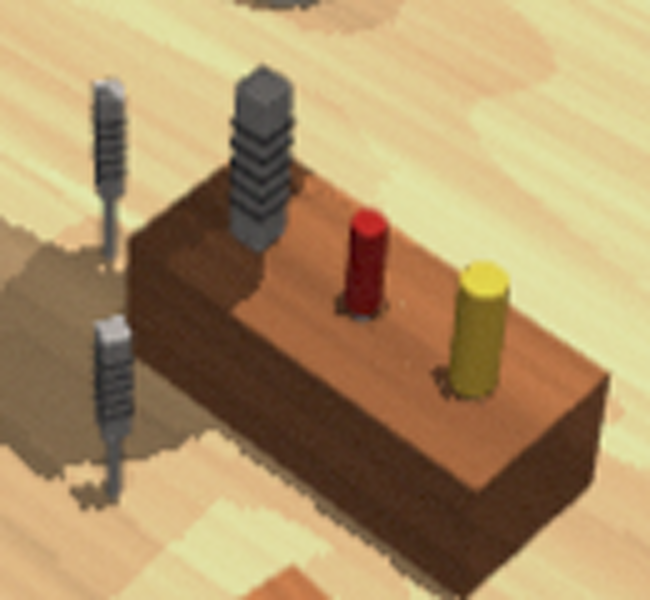

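View pics/w10.png

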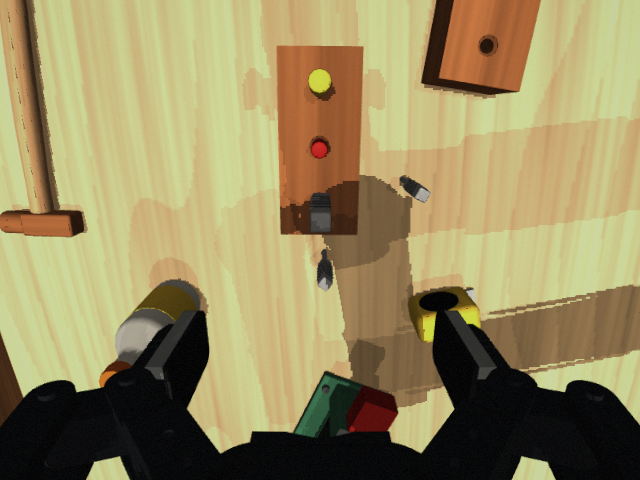

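View pics/t10.png

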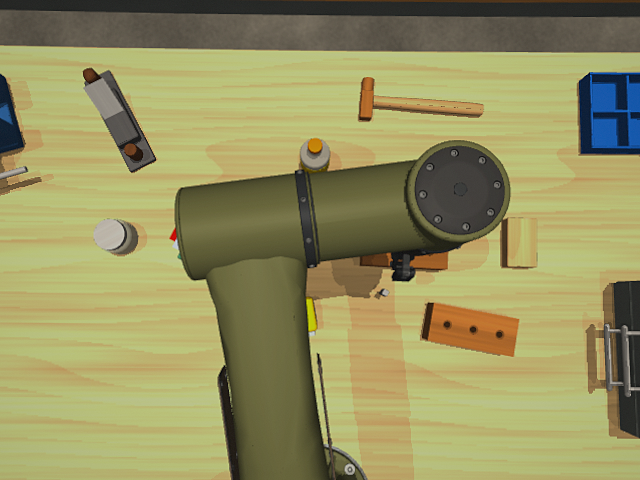

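The drift punch stands at the same pixel as at the start, crop (263,78), upright and home. The other tools and bystanders are unmoved where visible. I'm handing in.

```bash
python3 -c "
from station import r
print(r.sign_off())"
```

```text
the job is handed in; nothing more can be done
None
```

The brass pin is driven out of the hinge bar, the drift punch is back home in its original stand hole, and I handed the job in at about 21 s. `sign_off` gave no verdict.

- **Pin:** I saw the hole in the camera images, near jig y = -13 mm, and entered it first try. The push met about 10 N of resistance. The punch then stopped with the tip at about z = 54 mm, which matches the pin's foot on the rubber pad (0.028 m). The highest force at any reading was about 12 N.
- **Punch:** The shoulder touched down at the same tool height (TCP z = 0.0911) as when I picked it up. After release, the side and wrist pictures showed it upright at its starting position.
- **Other objects:** The red and yellow punches looked unmoved. So did the bystanders that were in view, though the arm hid part of the last top picture.
- **Small disagreements:** Camera and arm estimates of the hole positions differed by 1–3 mm, and there was 2–5 N of sideways contact in the pin hole. Neither caused a problem.
- **Not checked:** I didn't take a close look at the pin at the very end. Its depth is inferred from where the push stopped and the dark hole seen as I withdrew.

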